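# Close the mould box, heft two cast planes and present the solid one

### The job

Close the mould box: take the bare plywood end panel out of the rack and slide it down into the grooves at the box's open end until it is fully home and flush with the rim, then let go of it. Then lift each of the two look-alike cast planes off the ware board in turn to feel which is heavier: the heavy one is cast solid and is the master we need, the light one is hollow and must end up standing back on the board where it was. Finish holding the solid one up in the gripper, level, lengthwise with the box, over the middle of the box and about 10 cm above its rim, so that I can brush release agent on its sole; keep hold of it, let nothing drop and leave the other things on the bench where they are.

Things in the scene. Friction and masses are not known exactly. Their poses are not given: they have to be found in the camera images.
- mould_box: Open-topped plywood mould box, fixed to the bench, 260 mm long (its x) by 146 mm wide (its y), rim 100 mm above the bench; origin at the centre of its underside, z up. Floor board 12 mm thick; side walls 18 mm thick, 110 mm apart inside; the end towards its +x is closed, the end towards its -x is open and takes the end panel. The inside is 198 mm long once closed.
- slot_foot (a point): Where the end panel's origin lies when home: 105 mm from the box's origin towards its -x, 12 mm above the bench. Each side wall has an upright groove, open at the top, 14.4 mm wide (along the box's x) and 8 mm deep; groove bottoms 126 mm apart; the top 6 mm of each groove is chamfered out to 26 mm wide. Axes as the box.
- box_mouth (a point): Middle of the box's opening at rim height, 100 mm above the bench and straight above the box's origin. Axes as the box.
- end_panel: The end panel: bare light plywood, thin red pencil line, 12 mm thick (its x), 122 wide (its y), 88 high (z), 0.1 kg, the same either way round; origin: centre of its lower edge. Stands upright in one of the rack's two slots, 30 mm deep in it, its foot 10 mm and its top edge 98 mm above the bench; slides out straight up. Home in the box its top is flush with the rim.
- panel_rack: Wooden rack fixed to the bench, 150 mm (its x) by 90 mm (its y), 40 mm high, with two 15 mm wide slots along its y, 36 mm either side of the middle; origin at the centre of its underside.
- spare_panel: A spare panel painted blue, 12 by 150 by 70 mm, standing in the rack's other slot, 72 mm from the end panel centre to centre; origin at the centre of its lower edge. Leave it alone.
- ware_board: Ware board of pale wood on two battens, fixed, 190 mm (its x) by 230 mm (its y), top face 32 mm above the bench; origin at the centre of its underside. The two planes stand on it.
- plane_a: One of two look-alike dark brown casts of a wooden plane: body 150 mm long (its x), 46 wide (its y), 42 high, flat sides; a wedge and iron rise mid-top to 60 mm. Origin: centre of its sole, z up; balanced at mid-length. Stands on the ware board, 110 mm or more from the other. Either may be the solid one: it weighs about 0.5 to 0.65 kg, the hollow one under 0.3 kg, and nothing shows it.
- plane_b: The other cast plane, the same in shape, size and origin as plane_a.
- wax_jar: Clear glass jar with a red lid, 52 mm across, 55 mm high, origin at the centre of its underside; not to be moved.
- mixing_cup: Clear mixing cup, 76 mm across, 95 mm high, origin at the centre of its underside; not to be moved.
- chip_brush: Brush lying on the bench behind the work area; not to be moved.
- mallet: Wooden mallet lying at the left, its handle pointing away from the work, head 65 by 115 by 70 mm; not to be moved.
- blue_lid: Blue bucket lid lying flat at the right side, 184 mm across, 14 mm high, origin at the centre of its underside; not to be moved.
Things that resemble listed ones, but are neither listed nor needed, are in the scene too. Leave any turquoise look-alike of the plane_a alone.

How it is judged:
On the way, in this order (a step that is already met when the one before it is completed fails the run):
1. the end panel is home in the box's grooves and let go (distance between end_panel and slot_foot below 0.006 m and angle between the x axis of end_panel and the x axis of mould_box, either way round below 0.04 rad and angle between end_panel's own z axis and vertical below 0.04 rad and contact force between the fingers and end_panel below 0.05 N), for 0.2 s.
2. the lighter plane is lifted at least 30 mm clear of the ware board while the heavier stands on it (((z of plane_a in the frame of ware_board above 0.062 m and contact force between the fingers and plane_a above 1 N and contact force between plane_a and ware_board below 0.05 N and contact force between plane_b and ware_board above 3.6 N and z of plane_b in the frame of ware_board below 0.036 m) or (z of plane_b in the frame of ware_board above 0.062 m and contact force between the fingers and plane_b above 1 N and contact force between plane_b and ware_board below 0.05 N and contact force between plane_a and ware_board above 3.6 N and z of plane_a in the frame of ware_board below 0.036 m))), for 0.2 s.
At the end, for the whole second after the job is handed in: Panel home in the grooves (6 mm, 0.04 rad); the heavier plane gripped, within 35 mm of the box middle, sole 50-150 mm above the rim, level to 0.15 rad, along the box to 0.17 rad, still; the lighter (pressing under 3.6 N) released, upright on the ware board within 40 mm of its start (distance between end_panel and slot_foot below 0.006 m and angle between the x axis of end_panel and the x axis of mould_box, either way round below 0.04 rad and angle between end_panel's own z axis and vertical below 0.04 rad and ((contact force between the fingers and plane_a above 1 N and horizontal distance between plane_a and box_mouth below 0.035 m and z of plane_a in the frame of box_mouth between 0.05 and 0.15 m and angle between plane_a's own z axis and vertical below 0.15 rad and angle between the x axis of plane_a and the x axis of mould_box, either way round below 0.17 rad and linear speed of each of plane_a, plane_b below 0.03 m/s and contact force between plane_a and mould_box below 0.05 N and contact force between plane_a and end_panel below 0.05 N and contact force between plane_b and ware_board between 1 and 3.6 N and distance of plane_b from where it was at the start of the episode below 0.04 m and angle between plane_b's own z axis and vertical below 0.06 rad and contact force between the fingers and plane_b below 0.05 N) or (contact force between the fingers and plane_b above 1 N and horizontal distance between plane_b and box_mouth below 0.035 m and z of plane_b in the frame of box_mouth between 0.05 and 0.15 m and angle between plane_b's own z axis and vertical below 0.15 rad and angle between the x axis of plane_b and the x axis of mould_box, either way round below 0.17 rad and linear speed of each of plane_b, plane_a below 0.03 m/s and contact force between plane_b and mould_box below 0.05 N and contact force between plane_b and end_panel below 0.05 N and contact force between plane_a and ware_board between 1 and 3.6 N and distance of plane_a from where it was at the start of the episode below 0.04 m and angle between plane_a's own z axis and vertical below 0.06 rad and contact force between the fingers and plane_a below 0.05 N))); the arm keeps its last pose, push and grip.
It fails at once if the panel or a plane is dropped (falls faster than 0.4 m/s out of the fingers) ((contact force between the fingers and end_panel below 0.05 N and linear speed of end_panel above 0.4 m/s) or (contact force between the fingers and plane_a below 0.05 N and linear speed of plane_a above 0.4 m/s) or (contact force between the fingers and plane_b below 0.05 N and linear speed of plane_b above 0.4 m/s)).
It fails at once if another thing on the bench is moved by more than 25 mm (distance of any of wax_jar, mixing_cup, chip_brush, mallet, blue_lid, spare_panel from where it was at the start of the episode above 0.025 m).
It fails at once if a plane is tipped over (angle between any of plane_a, plane_b's own z axis and vertical above 0.6 rad).
It also fails if it takes over 72 s, if anything falls off the work surface, if the arm or the gripper's body presses on something with over 40 N, if the wrist force passes 120 N, or if a joint passes its speed limit or range.

### The arm

A 6-joint arm with a two-finger parallel gripper is mounted at the origin on the work surface. World frame = base frame: x ahead of the robot, y to its left, z up, the work surface at z = 0. Lengths are in m, angles in rad, forces in N, time in s.
With the tool pointing down it reaches from about 0.325 to 0.9 m from the base axis. Payload 3.5 kg.
Tool frame: the origin (TCP) lies at the very end of the fingers, on their centre line; the grasp point (between the pads) lies behind it (pinch_z is the z of the grasp point in the tool frame, in m); z points along the fingers, y is the direction in which the jaws open and shut (so a half turn about z gives the same grasp; the last joint's range is limited). The gripper opens to 85 mm and grips with 20 to 120 N. Pads are 22 mm wide; open, the fingers measure 114 mm over their backs; the gripper's body (76 mm by 85 mm) begins 54 mm behind the grasp point. The pads swing forward as they close: fully open they stand 13 mm farther back than shut.
Start: joints at [-1.342, 0.276, -0.026, 1.268, 0, 1.467], TCP at [0.204, -0.591, 0.231] pointing down, gripper open.
Joint ranges: [-3.12, 3.12], [-0.85, 1.88], [-1.08, 1.24], [-1.95, 2.15], [-1.57, 1.53], [-3.14, 3.14]. Speed limits (rad/s): [2.57, 2.57, 3.14, 3.14, 3.14, 3.14].

### API

Orientations are given as a unit quaternion [x, y, z, w].
In Python, from bench import * gives the robot as it stands.
- The arm moves only by the tool carry_out, never from a script. Its argument "targets" is a list of rows, each an object with "offset": the shift along the tool's x, y, z in mm, a list of three; "twist": the turn, a rotation vector about the tool's x, y, z in degrees, a list of three; "fingers": the finger opening in mm, from 0 to 85.4. In form: [{"offset": [dx, dy, dz], "twist": [wx, wy, wz], "fingers": fingers}, ...]. A call has 1 to 12 rows; each row is the pose to reach, as a shift and turn from the pose measured when the call began, along the tool's axes at that moment; what a row does not reach only later rows make up. A row lasts 1/12 s, in which the tool goes at most 41.7 mm and 7.16 degrees, less where a joint would pass 70% of its speed; a pose out of reach is approached as far as the arm can. A call with a gripper value outside its range is refused whole. The fingers move at their own pace and stop on an object; "grip_force" is the grip in N (left out, the last holds). Time passes only in rows, so rows that repeat a pose let the fingers close. It gives the time, the measured TCP pose, the force and the opening at its end, in the units of the state.
- sense(): the state, without advancing time (a new reading comes with each control period).
- snapshot(name): name is "scene" or "top" or "wrist"; returns the picture (384x512x3 uint8, red, green, blue); there is no depth.
- camera_info(name): a dict with "camera_matrix" (3x3 intrinsics, pixels), "world_from_camera" (4x4, takes a point from camera to world coordinates). Camera axes: x right, y down, z forward; pixel columns grow to the right and rows downward; lengths in m; the calibration is good to about 2 mm. A picture is of the moment at which its call begins: read the wrist's pose just before it. camera_info takes no time and is no camera call; for the wrist camera it gives the pose at the moment of the call.
- job_done(): hands the job in, once; it reports no verdict.
Trained networks look in the newest picture that a camera, given by its name, has taken for a name from the list of things; names that differ only in an ending like _2 or _b are one class to them, and where a whole thing is asked for, a point or a joint stands for the part that bears it (a point fixed in the world has none). Each returns a list of dicts, best first, with "score" (0 to 1); they miss things now and then, are a little off and sometimes report something else, mostly with a low value. They report only what shows in the picture. A call takes as long as a camera call. They do not tell look-alikes from the thing itself.
- outline_of(name, camera): "region" (384x512 bool, what is visible of it) and "point" ([row, column] in pixels, amid what is visible of it).
The state is a dict: "clock": time; "q": joint angles; "joint_velocities": joint speeds; "joint_torque": joint torques, N m; "position": TCP position; "tcp_rot": TCP orientation; "wrist_force": force on the tool from outside, world axes, zero at the start; "ft_torque": the same for the moment, N m; "width": finger opening in m.
Only numpy, scipy, OpenCV 4.12 (cv2) and the standard library are available. Lean on these libraries where they do the work, as an engineer would, in place of code of your own. Each camera call takes 0.05 s, during which the arm holds its last target. There are 200 camera calls.

## Working session

There is one attempt and no reset: what is moved stays moved. The work goes in short steps, Python scripts to look and compute and a tool call to move; the robot and the scene stay as the last step left them, time stands still between calls to the robot, and variables do not carry over. Pictures are saved under pics/ and viewed, about 8 in all and at most 12, crops included, and the job is handed in when it is done.

Besides the shell and the picture viewer there is one more tool, called after "Call:" by a JSON object that holds its "fn" and its "kwargs". carry_out: Moves the arm, as the interface text tells. Its arguments: {"type":"object","properties":{"targets":{"type":"array"},"grip_force":{"type":"number"}},"required":["targets"]}

```bash
ls; mkdir -p pics; python3 - <<'E'
from bench import *
import cv2, numpy as np
s=sense(); print({k:np.round(v,3) for k,v in s.items()})
import bench; print([n for n in dir(bench) if not n.startswith('_')])
try: print(pinch_z)
except Exception as e: print(e)
for n in ("scene","top"):
    im=snapshot(n); cv2.imwrite(f"pics/{n}0.png",im[:,:,::-1]); ci=camera_info(n); print(n,np.round(ci["camera_matrix"],1).tolist(),np.round(ci["world_from_camera"],4).tolist())
    for t in ["mould_box","end_panel","panel_rack","spare_panel","ware_board","plane_a","wax_jar","mixing_cup"]:
        for d in outline_of(t,n):
            r=d["region"]; 
            if r.sum()<5: continue
            c=cv2.boxPoints(cv2.minAreaRect(np.argwhere(r)[:,::-1].astype(np.float32)))
            print(t,round(d["score"],2),d["point"],int(r.sum()),np.round(c).astype(int).tolist())
a=cv2.imread("pics/scene0.png");b=cv2.imread("pics/top0.png")
E
```

```text
pics
{'clock': np.float64(0.0), 'q': array([-1.342,  0.277, -0.028,  1.268, -0.   ,  1.467]), 'joint_velocities': array([ 0.   , -0.001, -0.001,  0.001, -0.001, -0.001]), 'joint_torque': array([ 2.0000e-03, -4.4551e+01,  2.9520e+01,  1.6000e-02, -0.0000e+00,
       -0.0000e+00]), 'position': array([ 0.203, -0.59 ,  0.23 ]), 'tcp_rot': array([ 0.986,  0.165, -0.   , -0.001]), 'wrist_force': array([-0.374, -1.272, -0.121]), 'ft_torque': array([ 0.025, -0.002, -0.034]), 'width': np.float64(0.086)}
['PlanningError', 'camera_info', 'job_done', 'outline_of', 'pinch_z', 'sense', 'snapshot']
-0.0187
scene [[437.7, 0.0, 254.7], [0.0, 437.7, 189.9], [0.0, 0.0, 1.0]] [[0.7835, 0.4635, -0.4139, 1.1191], [0.6213, -0.5731, 0.5344, -0.7459], [0.0105, -0.6759, -0.737, 1.0688], [0.0, 0.0, 0.0, 1.0]]
mould_box 0.64 [248.0, 210.8] 5611 [[144, 249], [176, 192], [267, 244], [234, 301]]
end_panel 0.68 [185.0, 253.0] 389 [[237, 202], [258, 162], [268, 167], [247, 207]]
end_panel 0.51 [234.7, 314.2] 846 [[303, 217], [329, 217], [329, 254], [303, 254]]
panel_rack 0.67 [197.8, 262.9] 860 [[234, 202], [244, 17
[... 1660 characters left out ...]
220, 178], [258, 168], [260, 173], [221, 183]]
ware_board 0.63 [191.2, 169.9] 1963 [[133, 220], [135, 168], [198, 170], [197, 222]]
plane_a 0.87 [253.7, 185.3] 556 [[163, 251], [205, 242], [208, 255], [166, 264]]
plane_a 0.84 [255.3, 125.5] 614 [[108, 267], [134, 232], [146, 241], [120, 276]]
plane_a 0.82 [195.0, 176.7] 649 [[167, 216], [176, 174], [191, 178], [182, 220]]
plane_a 0.78 [195.4, 145.6] 683 [[139, 217], [142, 173], [158, 174], [155, 218]]
plane_a 0.6 [250.5, 305.8] 572 [[282, 260], [315, 232], [324, 242], [292, 270]]
wax_jar 0.57 [229.3, 254.3] 140 [[247, 223], [259, 223], [259, 235], [247, 235]]
mixing_cup 0.81 [124.1, 257.4] 418 [[246, 135], [246, 111], [266, 111], [266, 135]]
```

View pics/top0.png

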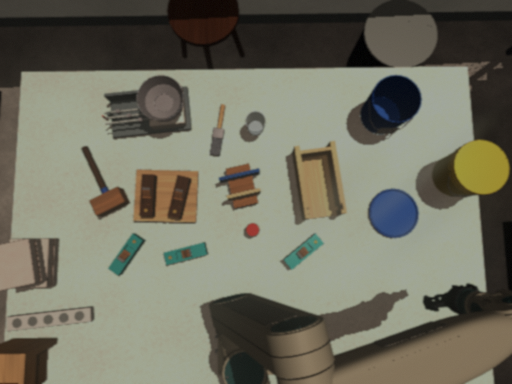

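View pics/scene0.png

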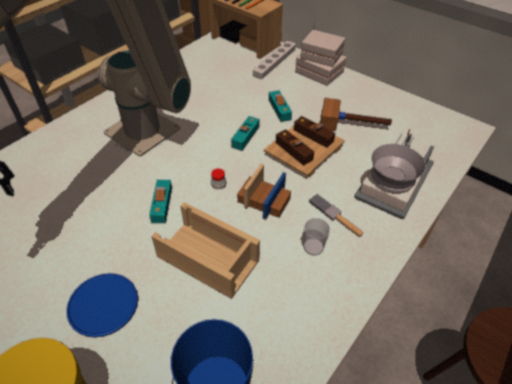

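Top view: box about (317,181), rack (241,185) with the bare panel at (244,194) and the blue one at (240,175), board (168,195) with brown planes at (148,196) and (179,197). The turquoise decoys are below them. Next: crops, and positions from the top camera.

```bash
cat > h.py <<'E'
from bench import *
import cv2, numpy as np
from scipy.spatial.transform import Rotation as R
from scipy.optimize import least_squares, minimize
def cam(n):
    c=camera_info(n); return np.array(c["camera_matrix"]),np.array(c["world_from_camera"])
def world(uv,z,K,T):
    d=T[:3,:3]@np.linalg.solve(K,[uv[0],uv[1],1]); o=T[:3,3]; return o+d*(z-o[2])/d[2]
def proj(P,K,T):
    p=(np.asarray(P)-T[:3,3])@T[:3,:3]; p=p@K.T; return p[...,:2]/p[...,2:]
def box(x,y,th,L,W,z0,z1):
    c=np.array([[sx*L/2,sy*W/2,z] for sx in(-1,1) for sy in(-1,1) for z in(z0,z1)])
    c[:,:2]=c[:,:2]@np.array([[np.cos(th),np.sin(th)],[-np.sin(th),np.cos(th)]])+[x,y]; return c
def fit(masks,L,W,z0,z1,g,S=4):
    "masks: list of (mask,K,T); fits convex-hull silhouette by IoU"
    big=[(cv2.resize(m.astype(np.uint8),None,fx=S,fy=S,interpolation=cv2.INTER_NEAREST),K,T) for m,K,T in masks]
    def cost(p):
        c=0
        for m,K,T in big:
            h=cv2.convexHull(((proj(box(p[0],p[1],p[2],L,W,z0,z1),K,T)+.5)*S).astype(np.float32))
            a=np.zeros_like(m); cv2.fillConvexPoly(a,np.round(h*16).astype(np.int32),1,shift=4)
            c+=1-(a&m).sum()/max((a|m).sum(),1)
        return c
    best=None
    for k in (0,.3,-.3):
        r=minimize(cost,[g[0],g[1],g[2]+k],method="Nelder-Mead",options=dict(initial_simplex=np.array([g,g,g,g])+[[0,0,k],[.02,0,k],[0,.02,k],[0,0,k+.15]],xatol=1e-4,fatol=1e-4))
        if best is None or r.fun<best.fun: best=r
    return best.x,best.fun
def go(dp,yaw=None):
    "tool-frame offset mm and twist for world target position, keeping pointing down; yaw=world angle of tool x"
    s=sense(); r=R.from_quat(s["tcp_rot"])
    o=r.inv().apply(np.array(dp)-s["position"])*1000
    a=None
    x=r.as_matrix()[:,0]; cur=np.arctan2(x[1],x[0])
    if yaw is not None:
        t=R.from_matrix(np.array([[np.cos(yaw),np.sin(yaw),0],[np.sin(yaw),-np.cos(yaw),0],[0,0,-1]]))
        a=np.degrees((r.inv()*t).as_rotvec())
    print("offset",np.round(o,1),"twist",None if a is None else np.round(a,2),"cur yaw",round(cur,4),"pos",np.round(s["position"],4),"t",round(float(s["clock"]),2),"w",round(float(s["width"]),4),"F",np.round(s["wrist_force"],2))
E
python3 - <<'E'
from h import *
ms={}
for n in("top","scene"):
    im=snapshot(n); K,T=cam(n); ms[n]=(im,K,T)
K,T=ms["top"][1:]
C=cv2.resize(ms["top"][0][130:230,100:360],None,fx=3,fy=3,interpolation=cv2.INTER_CUBIC)
D=cv2.resize(ms["scene"][0][90:310,140:360],None,fx=2.5,fy=2.5,interpolation=cv2.INTER_CUBIC)[:,:,::-1]
cv2.imwrite("pics/c1.png",C[:,:,::-1]); cv2.imwrite("pics/c2.png",D)
for nm,uv,z in [("panel",(244.7,194),.098),("spare",(240,174),.08),("pl1",(148,196),.08),("pl2",(179,197),.08),("box",(317.5,181),.1),("cup",(257,124),.09),("jar",(252,230),.055)]:
    print(nm,np.round(world(uv,z,K,T),3))
o={}
for t,L,W,z0,z1 in [("mould_box",.26,.146,0,.1),("end_panel",.012,.122,.01,.098),("panel_rack",.15,.09,0,.04),("ware_board",.19,.23,0,.032),("plane_a",.15,.046,.032,.080)]:
    for n in("top","scene"):
        im,K,T=ms[n]; 
        for d in outline_of(t,n):
            if d["score"]<.45: continue
            m=d["region"]; zc=(z0+z1)/2; w=world(d["point"][::-1],zc,K,T)
            e=np.argwhere(m)[:,::-1].astype(float); we=np.array([world(q,zc,K,T)[:2] for q in e]); cc=we.mean(0); v=np.linalg.svd(we-cc)[2][0]
            th=np.arctan2(v[1],v[0]); th=th-np.pi/2 if W>L else th
            th=(th+np.pi/2)%np.pi-np.pi/2
            x,f=fit([(m,K,T)],L,W,z0,z1,np.array([cc[0],cc[1],th])); print(t,n,round(d["score"],2),np.round(x,4),round(f,3))
E
```

```text
panel [ 0.529 -0.001  0.098]
spare [0.603 0.016 0.08 ]
pl1 [0.528 0.344 0.08 ]
pl2 [0.523 0.234 0.08 ]
box [ 0.571 -0.257  0.1  ]
cup [ 0.783 -0.047  0.09 ]
jar [ 0.404 -0.024  0.055]
mould_box top 0.75 [ 0.5784 -0.2675  0.1314] 0.058
mould_box scene 0.69 [ 0.752   0.1451 -0.9849] 0.856
mould_box scene 0.56 [ 0.5791 -0.2671  0.1225] 0.082
end_panel top 0.72 [0.5338 0.0024 0.2381] 0.179
end_panel scene 0.6 [0.5333 0.0042 0.2354] 0.231
end_panel scene 0.6 [ 0.4939 -0.5791  2.8865] 0.645
end_panel scene 0.47 [ 0.556   0.4745 -1.2143] 0.562
panel_rack top 0.66 [0.5683 0.0118 0.2253] 0.317
panel_rack scene 0.87 [0.5668 0.0131 0.2357] 0.462
ware_board top 0.9 [ 0.5356  0.2934 -0.054 ] 0.461
ware_board top 0.6 [ 0.5802 -0.2725 -1.5966] 0.213
ware_board scene 0.92 [ 0.5333  0.3069 -0.0464] 0.601
plane_a top 0.84 [ 0.3257  0.21   -1.3186] 0.07
plane_a top 0.61 [ 0.326   0.4208 -0.6138] 0.083
plane_a top 0.59 [ 0.3264 -0.2024 -0.9158] 0.102
plane_a top 0.58 [ 0.5338  0.3487 -0.0563] 0.046
plane_a scene 0.98 [ 0.3477  0.3942 -0.6278] 0.111
plane_a scene 0.97 [ 0.5265  0.2355 -0.2662] 0.132
plane_a scene 0.94 [ 0.5346  0.3506 -0.1001] 0.125
plane_a scene 0.87 [ 0.347   0.1879 -1.2781] 0.136
```

View pics/c1.png

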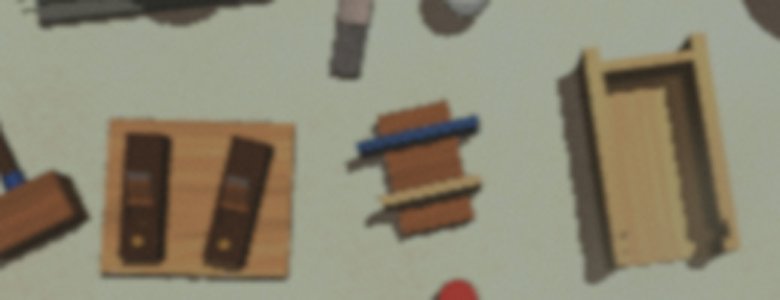

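View pics/c2.png

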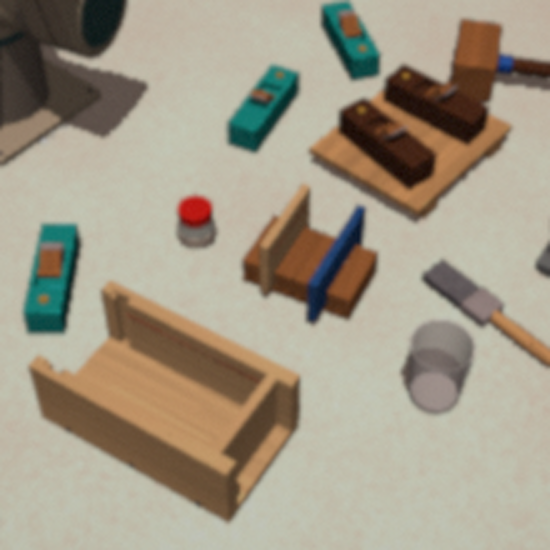

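Findings: the box lies at about (0.579,-0.267), yaw about 0.13, with its open end towards the robot. The bare panel is the slot nearer the robot, at (0.533,0.003), yaw 0.236. I'll move over the slot first and refine with the wrist camera.

```bash
python3 - <<'E'
from h import *
K,T=cam("wrist"); s=sense(); r=R.from_quat(s["tcp_rot"])
print(np.round(K,1).tolist(), np.round(r.inv().apply(T[:3,3]-s["position"]),4), np.round(r.as_matrix().T@T[:3,:3],3).tolist())
go([.49,-.28,.26],1.70)
E
```

```text
[[332.9, 0.0, 256.2], [0.0, 332.9, 194.6], [0.0, 0.0, 1.0]] [ 0.0705 -0.0005 -0.1434] [[-0.001, -0.96, -0.282], [1.0, -0.001, -0.0], [-0.0, -0.282, 0.96]]
offset [ 372.1 -200.6  -28.7] twist [ -0.    -0.   -78.39] cur yaw 0.3318 pos [ 0.2036 -0.5909  0.2313] t 1.5 w 0.0851 F [ 0.03  0.25 -0.62]
```

Call:
{"fn": "carry_out", "kwargs": {"targets": [{"offset": [37, -20, -3], "twist": [0, 0, -7], "fingers": 40}, {"offset": [74, -40, -6], "twist": [0, 0, -14], "fingers": 40}, {"offset": [111, -60, -9], "twist": [0, 0, -21], "fingers": 40}, {"offset": [148, -80, -12], "twist": [0, 0, -28], "fingers": 40}, {"offset": [185, -100, -15], "twist": [0, 0, -35], "fingers": 40}, {"offset": [222, -120, -17], "twist": [0, 0, -42], "fingers": 40}, {"offset": [259, -140, -20], "twist": [0, 0, -49], "fingers": 40}, {"offset": [296, -160, -23], "twist": [0, 0, -56], "fingers": 40}, {"offset": [333, -180, -26], "twist": [0, 0, -63], "fingers": 40}, {"offset": [360, -194, -28], "twist": [0, 0, -70], "fingers": 40}, {"offset": [372, -200.6, -28.7], "twist": [0, 0, -76], "fingers": 40}, {"offset": [372, -200.6, -28.7], "twist": [0, 0, -78.4], "fingers": 40}]}}

```text
clock: 2.5
position: [0.4923, -0.2774, 0.2605]
tcp_rot: [0.656, 0.754, 0.001, 0.0]
wrist_force: [0.2, -1.0, -0.3]
width: 0.04
```

```bash
python3 - <<'E'
from h import *
K,T=cam("wrist"); im=snapshot("wrist"); np.savez("w1.npz",im=im,K=K,T=T)
go([.5338,.003,.26],1.807)
b=[.579,-.267,.129]
c,s=np.cos(b[2]),np.sin(b[2])
pts=[(-.13,.055),(-.13,-.055),(-.1122,.063),(-.0978,.063),(-.1122,-.063),(-.0978,-.063),(-.13,.073),(-.13,-.073)]
W=[[b[0]+c*x-s*y,b[1]+s*x+c*y,.1] for x,y in pts]; print(np.round(proj(W,K,T),1).tolist())
big=cv2.resize(im[:,:,::-1],(800,600),interpolation=cv2.INTER_CUBIC)
cv2.imwrite("pics/w1.png",big)
E
```

```text
offset [2.731e+02 8.040e+01 2.000e-01] twist [ 0.03  0.02 -5.71] cur yaw 1.7073 pos [ 0.4913 -0.2785  0.2603] t 2.55 w 0.0399 F [-0.04 -0.24 -0.75]
[[209.9, 117.1], [213.3, 231.8], [229.8, 108.0], [246.0, 108.2], [231.5, 239.5], [246.1, 239.6], [209.2, 96.1], [213.8, 248.6]]
```

View pics/w1.png

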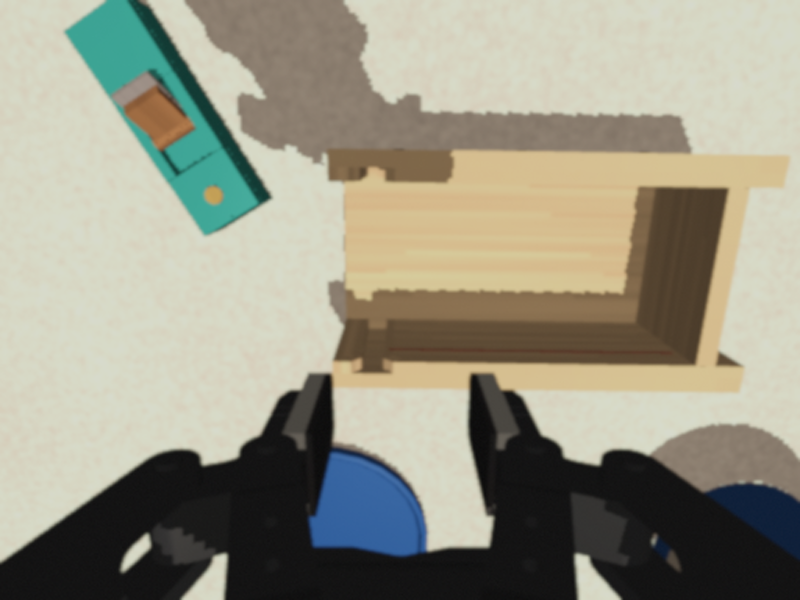

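The wrist view shows the box rim corners at (329,149), (789,156), (741,391) and (333,388) in the 800x600 picture, with the grooves at x≈375. The near corners match the prediction to about 1 px; I'll refine the fit from all four.

```bash
python3 - <<'E'
from h import *
d=np.load("w1.npz"); K,T=d["K"],d["T"]; im=d["im"]
px=np.array([[329,149.5],[789,156],[741,391],[333,387.5]]); px=(px+.5)/1.5625-.5
loc=np.array([[-.13,.073],[.13,.073],[.13,-.073],[-.13,-.073]])
def P(b,l): 
    c,s=np.cos(b[2]),np.sin(b[2]); return np.array([[b[0]+c*x-s*y,b[1]+s*x+c*y,.1] for x,y in l])
r=least_squares(lambda b:(proj(P(b,loc),K,T)-px).ravel(),[.579,-.267,.13]); b=r.x
print(np.round(b,4),np.round(r.fun,2)); print("slot",np.round(P(b,[(-.105,0)]),4))
s=sense()
go([.53,-.03,.26],1.807)
# groove close-up enlarge
a=cv2.resize(im[80:260,195:295,::-1],None,fx=6,fy=6,interpolation=cv2.INTER_CUBIC)
for q in proj(P(b,[(-.1122,.063),(-.0978,.063),(-.1122,-.063),(-.0978,-.063),(-.13,.055),(-.13,-.055),(-.13,.073),(-.13,-.073)]),K,T):
    cv2.circle(a,(int((q[0]-195+.5)*6),int((q[1]-80+.5)*6)),3,(0,0,255),-1)
cv2.imwrite("pics/w1c.png",np.hstack([a[:360],a[-400:-40]]))
E
```

```text
[ 0.5789 -0.2669  0.1254] [-0.91 -0.1   1.05 -0.55 -0.71  0.77  0.55  0.23]
slot [[ 0.4748 -0.2801  0.1   ]]
offset [2.409e+02 7.220e+01 2.000e-01] twist [ 0.03  0.02 -5.71] cur yaw 1.7073 pos [ 0.4913 -0.2785  0.2603] t 2.55 w 0.0399 F [-0.04 -0.24 -0.75]
```

View pics/w1c.png

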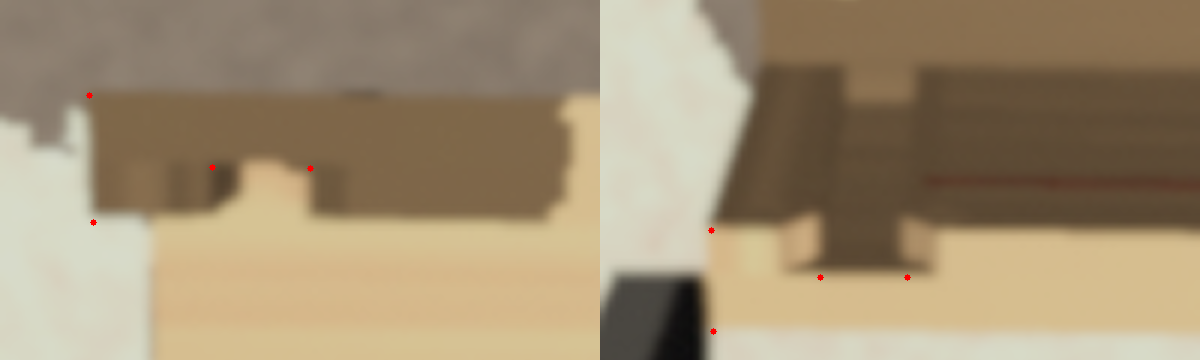

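Call:
{"fn": "carry_out", "kwargs": {"targets": [{"offset": [35, 10, 0], "twist": [0, 0, -1], "fingers": 40}, {"offset": [70, 20, 0], "twist": [0, 0, -2], "fingers": 40}, {"offset": [105, 30, 0], "twist": [0, 0, -3], "fingers": 40}, {"offset": [140, 40, 0], "twist": [0, 0, -4], "fingers": 40}, {"offset": [175, 51, 0], "twist": [0, 0, -5], "fingers": 40}, {"offset": [210, 62, 0], "twist": [0, 0, -5.7], "fingers": 40}, {"offset": [232, 70, 0], "twist": [0, 0, -5.7], "fingers": 40}, {"offset": [241, 72, 0], "twist": [0, 0, -5.7], "fingers": 40}, {"offset": [241, 72, 0], "twist": [0, 0, -5.7], "fingers": 40}]}}

```text
clock: 3.3
position: [0.5297, -0.0286, 0.2603]
tcp_rot: [0.618, 0.786, 0.0, 0.0]
wrist_force: [0.2, -0.2, -0.6]
width: 0.0401
```

```bash
python3 - <<'E'
from h import *
K,T=cam("wrist"); im=snapshot("wrist"); np.savez("w2.npz",im=im,K=K,T=T)
go([.5336,.003,.15],1.807)
def P(b,l,z): 
    c,s=np.cos(b[2]),np.sin(b[2]); return np.array([[b[0]+c*x-s*y,b[1]+s*x+c*y,z] for x,y in l])
q=proj(P([.5336,.003,.236],[(-.006,.061),(.006,.061),(.006,-.061),(-.006,-.061)],.098),K,T); print(np.round(q,1).tolist())
big=cv2.resize(im[:,:,::-1],(800,600),interpolation=cv2.INTER_CUBIC)
for u in q: cv2.circle(big,tuple(((u+.5)*1.5625).astype(int)),2,(0,0,255),-1)
cv2.imwrite("pics/w2.png",big)
E
```

```text
offset [ 31.2  11.5 110.2] twist [0.01 0.06 0.03] cur yaw 1.8075 pos [ 0.5297 -0.0299  0.2602] t 3.35 w 0.0399 F [-0.64 -0.62  0.52]
[[263.5, 74.1], [277.4, 74.1], [275.1, 207.9], [262.7, 207.9]]
```

View pics/w2.png

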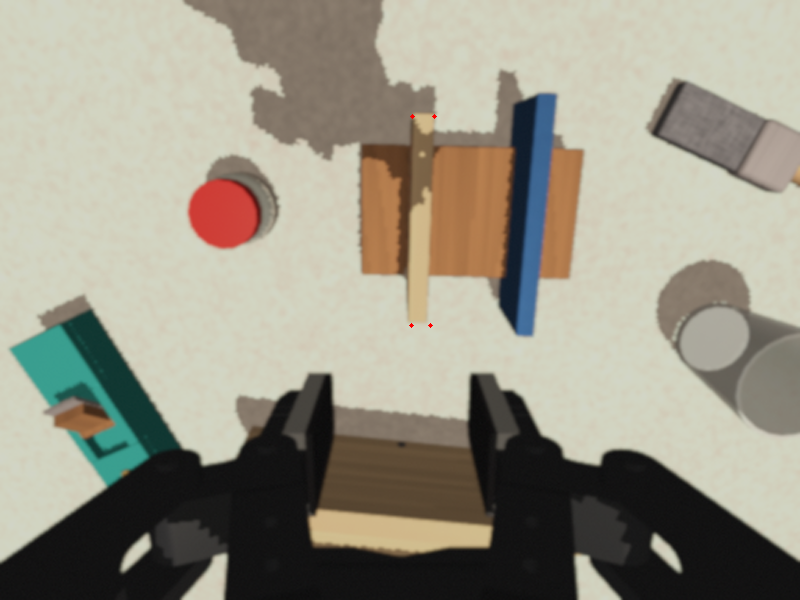

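```bash
python3 - <<'E'
from h import *
d=np.load("w2.npz"); K,T=d["K"],d["T"]; im=d["im"]
px=np.array([[413.5,114],[434.5,114],[428.5,323.5],[408.7,323.5]]); px=(px+.5)/1.5625-.5
def P(b): 
    c,s=np.cos(b[2]),np.sin(b[2]); return np.array([[b[0]+c*x-s*y,b[1]+s*x+c*y,.098] for x,y in [(-.006,.061),(.006,.061),(.006,-.061),(-.006,-.061)]])
r=least_squares(lambda b:(proj(P(b),K,T)-px).ravel(),[.5336,.003,.236]); b=r.x
print(np.round(b,4),np.round(r.fun,2))
go([b[0],b[1],.16],b[2]+np.pi/2); go([b[0],b[1],.070],b[2]+np.pi/2)
E
```

```text
[0.5331 0.004  0.2222] [-0.23 -0.09  0.21  0.13 -0.12  0.06  0.14 -0.11]
offset [ 32.2  11.2 100.2] twist [0.01 0.06 0.83] cur yaw 1.8075 pos [ 0.5297 -0.0299  0.2602] t 3.35 w 0.0399 F [-0.64 -0.62  0.52]
offset [ 32.3  11.2 190.2] twist [0.01 0.06 0.83] cur yaw 1.8075 pos [ 0.5297 -0.0299  0.2602] t 3.35 w 0.0399 F [-0.64 -0.62  0.52]
```

Call:
{"fn": "carry_out", "kwargs": {"targets": [{"offset": [16, 5.6, 30], "twist": [0, 0, 0.8], "fingers": 40}, {"offset": [32, 11.2, 60], "twist": [0, 0, 0.8], "fingers": 40}, {"offset": [32.3, 11.2, 90], "twist": [0, 0, 0.8], "fingers": 40}, {"offset": [32.3, 11.2, 120], "twist": [0, 0, 0.8], "fingers": 40}, {"offset": [32.3, 11.2, 150], "twist": [0, 0, 0.8], "fingers": 40}, {"offset": [32.3, 11.2, 175], "twist": [0, 0, 0.8], "fingers": 40}, {"offset": [32.3, 11.2, 194], "twist": [0, 0, 0.8], "fingers": 40}, {"offset": [32.3, 11.2, 194], "twist": [0, 0, 0.8], "fingers": 40}, {"offset": [32.3, 11.2, 194], "twist": [0, 0, 0.8], "fingers": 0}, {"offset": [32.3, 11.2, 194], "twist": [0, 0, 0.8], "fingers": 0}, {"offset": [32.3, 11.2, 194], "twist": [0, 0, 0.8], "fingers": 0}, {"offset": [32.3, 11.2, 194], "twist": [0, 0, 0.8], "fingers": 0}], "grip_force": 50}}

```text
clock: 4.35
position: [0.5346, 0.0034, 0.0679]
tcp_rot: [0.624, 0.781, 0.001, 0.002]
wrist_force: [0.6, -0.4, -1.8]
width: 0.0111
```

Call:
{"fn": "carry_out", "kwargs": {"targets": [{"offset": [0, 0, 0], "twist": [0, 0, 0], "fingers": 0}, {"offset": [0, 0, 0], "twist": [0, 0, 0], "fingers": 0}, {"offset": [0, 0, -8], "twist": [0, 0, 0], "fingers": 0}, {"offset": [0, 0, -20], "twist": [0, 0, 0], "fingers": 0}, {"offset": [0, 0, -40], "twist": [0, 0, 0], "fingers": 0}, {"offset": [0, 0, -65], "twist": [0, 0, 0], "fingers": 0}, {"offset": [0, 0, -90], "twist": [0, 0, 0], "fingers": 0}, {"offset": [0, 0, -115], "twist": [0, 0, 0], "fingers": 0}, {"offset": [0, 0, -132], "twist": [0, 0, 0], "fingers": 0}, {"offset": [0, 0, -140], "twist": [0, 0, 0], "fingers": 0}, {"offset": [0, 0, -140], "twist": [0, 0, 0], "fingers": 0}]}}

```text
clock: 5.27
position: [0.5359, 0.0036, 0.2109]
tcp_rot: [0.624, 0.781, 0.002, 0.004]
wrist_force: [-0.9, 0.4, -0.9]
width: 0.0113
```

```bash
python3 - <<'E'
from h import *
go([.4747,-.2796,.205],.1254+np.pi/2)
E
```

```text
offset [-262.7 -122.2    5.9] twist [0.49 0.21 5.56] cur yaw 1.7932 pos [0.5359 0.0036 0.2109] t 5.27 w 0.0113 F [-0.87  0.42 -0.85]
```

Call:
{"fn": "carry_out", "kwargs": {"targets": [{"offset": [-15, -7, 0], "twist": [0, 0, 0.4], "fingers": 0}, {"offset": [-40, -19, 0], "twist": [0, 0, 1], "fingers": 0}, {"offset": [-70, -33, 0], "twist": [0, 0, 2], "fingers": 0}, {"offset": [-100, -47, 0], "twist": [0, 0, 3], "fingers": 0}, {"offset": [-130, -61, 0], "twist": [0, 0, 3.5], "fingers": 0}, {"offset": [-160, -75, 0], "twist": [0, 0, 4], "fingers": 0}, {"offset": [-190, -89, 0], "twist": [0.2, 0, 4.5], "fingers": 0}, {"offset": [-218, -102, 0], "twist": [0.4, 0, 5], "fingers": 0}, {"offset": [-242, -113, 0], "twist": [0.5, 0.2, 5.5], "fingers": 0}, {"offset": [-257, -120, 0], "twist": [0.5, 0.2, 5.5], "fingers": 0}, {"offset": [-263.6, -122.1, 0], "twist": [0.5, 0.2, 5.5], "fingers": 0}, {"offset": [-263.6, -122.1, 0], "twist": [0.5, 0.2, 5.5], "fingers": 0}]}}

```text
clock: 6.27
position: [0.4742, -0.2813, 0.2094]
tcp_rot: [0.662, 0.75, -0.0, -0.001]
wrist_force: [-0.0, 0.3, -0.4]
width: 0.0113
```

```bash
python3 - <<'E'
from h import *
K,T=cam("wrist"); im=snapshot("wrist")
go([.4747,-.2804,.18],.1254+np.pi/2)
big=cv2.resize(im[:,:,::-1],(800,600),interpolation=cv2.INTER_CUBIC)
cv2.imwrite("pics/w3.png",big)
E
```

```text
offset [-0.4  0.3 29.6] twist [-0.08 -0.12  0.  ] cur yaw 1.6962 pos [ 0.4744 -0.2801  0.2096] t 6.32 w 0.0112 F [-0.16 -0.19 -0.83]
```

View pics/w3.png

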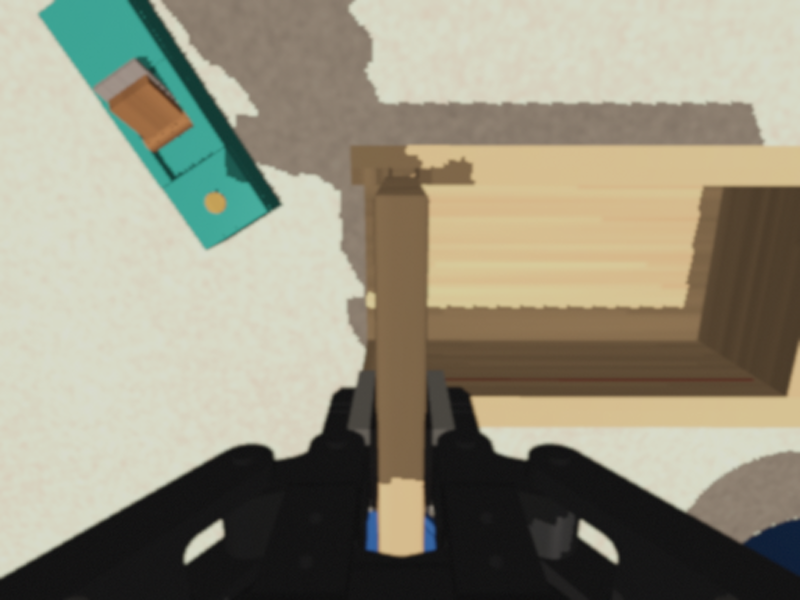

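Panel held square above the grooves, its far top edge at row 195, columns 378–428. Checking its lateral offset numerically.

```bash
python3 - <<'E'
from h import *
K,T=cam("wrist")
bx=np.array([.5788,-.2664]);t=.1254;A=np.array([[np.cos(t),np.sin(t)],[-np.sin(t),np.cos(t)]])
f=lambda u,z:np.round(A@(world((np.array(u)+.5)/1.5625-.5,z,K,T)[:2]-bx),4)
for u in [(377.5,195),(428.5,195)]: print("panel top end",f(u,.2397))
for u in [(384,176),(420,176)]: print("panel foot end",f(u,.152))
for u in [(351,146),(351,185),(470,398),(470,426)]: print("rim",f(u,.1))
E
```

```text
panel top end [-0.1112  0.0622]
panel top end [-0.1003  0.0622]
panel foot end [-0.1127  0.0626]
panel foot end [-0.0992  0.0625]
rim [-0.1297  0.074 ]
rim [-0.1302  0.0563]
rim [-0.0696 -0.055 ]
rim [-0.069  -0.0717]
```

Call:
{"fn": "carry_out", "kwargs": {"targets": [{"offset": [-0.4, 0.5, 15], "twist": [0, 0, 0], "fingers": 0}, {"offset": [-0.4, 0.5, 30], "twist": [0, 0, 0], "fingers": 0}, {"offset": [-0.4, 0.5, 40], "twist": [0, 0, 0], "fingers": 0}, {"offset": [-0.4, 0.5, 48], "twist": [0, 0, 0], "fingers": 0}, {"offset": [-0.4, 0.5, 54], "twist": [0, 0, 0], "fingers": 0}, {"offset": [-0.4, 0.5, 60], "twist": [0, 0, 0], "fingers": 0}, {"offset": [-0.4, 0.5, 66], "twist": [0, 0, 0], "fingers": 0}, {"offset": [-0.4, 0.5, 70], "twist": [0, 0, 0], "fingers": 0}, {"offset": [-0.4, 0.5, 70], "twist": [0, 0, 0], "fingers": 0}]}}

```text
clock: 7.07
position: [0.4781, -0.2875, 0.1454]
tcp_rot: [0.662, 0.749, -0.004, 0.007]
wrist_force: [-3.1, -12.0, 14.4]
width: 0.0115
```

```bash
python3 - <<'E'
from h import *
go([.4747,-.2804,.07],.1254+np.pi/2)
E
```

```text
offset [ 8.6 -2.7 75.3] twist [ 0.14  0.88 -0.11] cur yaw 1.6942 pos [ 0.4781 -0.2875  0.1454] t 7.07 w 0.0115 F [ -3.1 -12.   14.4]
```

Contact before full depth, pushed sideways. Back up and look.

Call:
{"fn": "carry_out", "kwargs": {"targets": [{"offset": [4, -1, -15], "twist": [0, 0.8, 0], "fingers": 0}, {"offset": [8.5, -2.7, -30], "twist": [0, 0.8, 0], "fingers": 0}, {"offset": [8.5, -2.7, -32], "twist": [0, 0.8, 0], "fingers": 0}, {"offset": [8.5, -2.7, -32], "twist": [0, 0.8, 0], "fingers": 0}]}}

```text
clock: 7.4
position: [0.4753, -0.2791, 0.1786]
tcp_rot: [0.662, 0.75, 0.001, 0.003]
wrist_force: [-0.7, 0.3, -1.8]
width: 0.0112
```

```bash
python3 - <<'E'
from h import *
K,T=cam("wrist"); im=snapshot("wrist");np.savez("w4.npz",im=im,K=K,T=T); im2=snapshot("scene")
go([.4747,-.2804,.07],.1254+np.pi/2)
a=cv2.resize(im[60:300,160:360,::-1],(500,600),interpolation=cv2.INTER_CUBIC)
c=cv2.resize(im2[170:290,120:180,::-1],(300,600),interpolation=cv2.INTER_CUBIC)
cv2.imwrite("pics/w4.png",np.hstack([a,c]))
E
```

```text
offset [ -2.1   0.2 106.5] twist [ 0.1   0.04 -0.08] cur yaw 1.6948 pos [ 0.474  -0.2783  0.1765] t 7.5 w 0.0113 F [-0.79  0.09 -0.99]
```

View pics/w4.png

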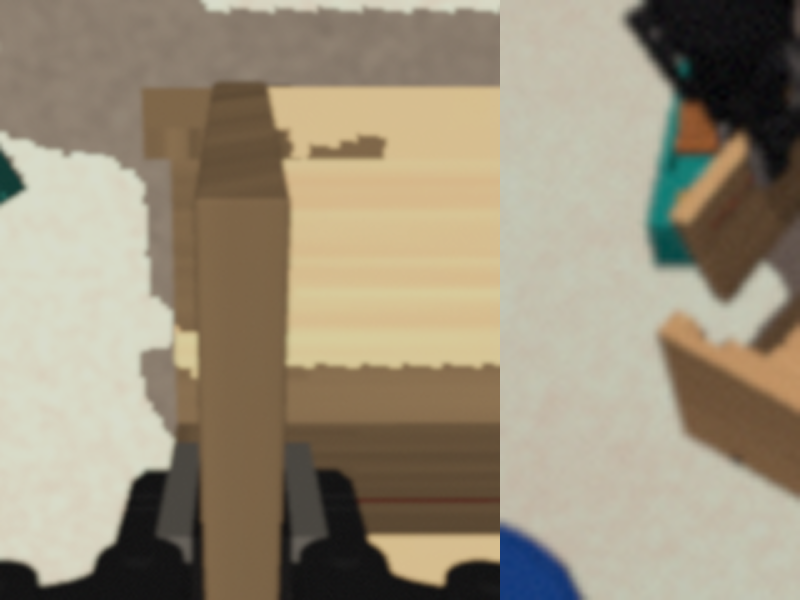

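```bash
python3 - <<'E'
from h import *
d=np.load("w4.npz");K,T=d["K"],d["T"];s=sense();tz=T[2,3]-.1434*0; 
r=R.from_quat(s["tcp_rot"]); tcp=T[:3,3]-r.apply([.0705,-.0005,-.1434]); print(tcp)
bx=np.array([.5788,-.2664]);t=.1254;A=np.array([[np.cos(t),np.sin(t)],[-np.sin(t),np.cos(t)]])
cr=lambda c,w:np.array([160+(c+.5)/2.5-.5,60+(w+.5)/2.5-.5])
f=lambda u,z:np.round(A@(world(u,z,K,T)[:2]-bx),4)
# panel edges in tool frame: rotation phi about tool y, centre offset cx along tool x, height of pivot
M=r.as_matrix(); px=np.array([cr(197,198),cr(288,198),cr(267,82),cr(214,82)])
for piv in(.0,):
  def P(p):
    phi,cx,dz=p; L=[]
    for y,x,z in[(-.006,.061,.088),(.006,.061,.088),(.006,.061,0),(-.006,.061,0)]:
        # panel local: x along tool x, up z ; tool z down
        X=cx+x*np.cos(phi)+z*np.sin(phi); Z=x*np.sin(phi)*1-z*np.cos(phi)
        L.append(tcp+M@np.array([X,y,dz+Z]))
    return np.array(L)
  q=least_squares(lambda p:np.r_[(proj(P(p),K,T)-px).ravel()],[0,0,.058])
  print("phi deg",np.degrees(q.x[0]),"cx,dz mm",q.x[1:]*1000,np.round(q.fun,1))
for u in[(143,88),(143,158)]: print(f(cr(*u),.1))
E
```

```text
[ 0.47429271 -0.27773902  0.17834129]
phi deg -10.142276125370463 cx,dz mm [12.36916244 64.63709331] [ 0.4  0.   0.3 -0.   0.4 -0.   0.4  0. ]
[-0.13   0.073]
[-0.1306  0.0555]
```

The panel turned about 10° in the grip: its +y end caught on the rim and was pushed up. I'll raise it, tilt the tool to level the panel, then measure again.

Call:
{"fn": "carry_out", "kwargs": {"targets": [{"offset": [-1, 0, -15], "twist": [0, 0, 0], "fingers": 0}, {"offset": [-3, 0, -28], "twist": [0, -5, 0], "fingers": 0}, {"offset": [-5, 0, -28], "twist": [0, -10, 0], "fingers": 0}, {"offset": [-5, 0, -28], "twist": [0, -10, 0], "fingers": 0}, {"offset": [-5, 0, -28], "twist": [0, -10, 0], "fingers": 0}]}}

```text
clock: 7.92
position: [0.4735, -0.2814, 0.2028]
tcp_rot: [0.659, 0.747, -0.057, 0.064]
wrist_force: [0.4, -0.7, -0.4]
width: 0.0114
```

```bash
python3 - <<'E'
from h import *
K,T=cam("wrist"); s=sense(); im=snapshot("wrist");np.savez("w5.npz",im=im,K=K,T=T,tcp=s["position"],rot=s["tcp_rot"]); im2=snapshot("scene"); cv2.imwrite("pics/s5.png",im2[:,:,::-1])
go([.4747,-.2804,.07],.1254+np.pi/2)
cv2.imwrite("pics/w5.png",cv2.resize(im[20:308,160:400,::-1],None,fx=2.5,fy=2.5*25/30*1.0 if 0 else 2.08,interpolation=cv2.INTER_CUBIC))
E
```

```text
offset [ 25.2   0.9 130.8] twist [-0.    9.88 -0.07] cur yaw 1.6949 pos [ 0.4741 -0.2829  0.2032] t 8.02 w 0.0113 F [-0.54  0.04 -0.81]
```

View pics/w5.png

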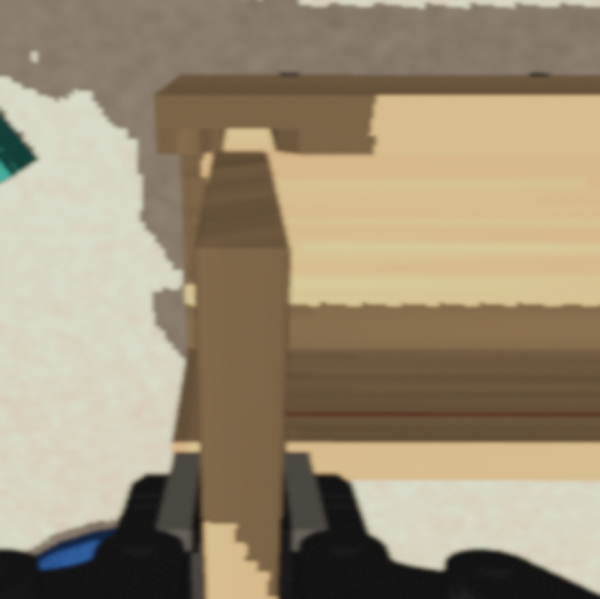

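Panel now nearly level: top edge at crop row 248, foot edge at 152, groove bottom at 128. Fitting panel and rim in this same picture.

```bash
python3 - <<'E'
from h import *
d=np.load("w5.npz");K,T,tcp,M=d["K"],d["T"],d["tcp"],R.from_quat(d["rot"]).as_matrix()
cr=lambda c,w:np.array([160+(c+.5)/2.5-.5,20+(w+.5)/2.08-.5])
bx=np.array([.5788,-.2664]);t=.1254;A=np.array([[np.cos(t),np.sin(t)],[-np.sin(t),np.cos(t)]])
for u in[(157,94),(157,153),(450,441),(450,480)]: print("rim",np.round(A@(world(cr(*u),.1,K,T)[:2]-bx),4))
px=np.array([cr(197,248),cr(289,248),cr(267,152),cr(214,152)])
def P(p,c=[(-.006,.061,.088),(.006,.061,.088),(.006,.061,0),(-.006,.061,0)]):
    phi,cx,dz,cy=p; return np.array([tcp+M@np.array([cx+x*np.cos(phi)+z*np.sin(phi),cy+y,dz+x*np.sin(phi)-z*np.cos(phi)]) for y,x,z in c])
q=least_squares(lambda p:(proj(P(p),K,T)-px).ravel(),[-.17,0,.058,0])
print("phi",np.degrees(q.x[0]),q.x[1:]*1000,np.round(q.fun,1))
w=P(q.x,[(0,.061,0),(0,-.061,0),(0,.061,.088),(0,-.061,.088)])
for p in w: print("panel",np.round(A@(p[:2]-bx),4),round(p[2],4))
E
```

```text
rim [-0.1295  0.0734]
rim [-0.1303  0.0555]
rim [-0.0391 -0.0548]
rim [-0.037  -0.0734]
phi -10.09089083041398 [13.71884999 63.30715092 -0.90822152] [-0.3  0.  -0.4 -0.   0.7 -0.   0.6  0. ]
panel [-0.1073  0.062 ] 0.1384
panel [-0.1073 -0.06  ] 0.1378
panel [-0.1073  0.0615] 0.2264
panel [-0.1072 -0.0605] 0.2258
```

Call:
{"fn": "carry_out", "kwargs": {"targets": [{"offset": [1.3, 0.9, 12], "twist": [0, 0, 0], "fingers": 0}, {"offset": [3.3, 1.8, 24], "twist": [0, 0, 0], "fingers": 0}, {"offset": [5.0, 1.8, 33], "twist": [0, 0, 0], "fingers": 0}, {"offset": [5.0, 1.8, 33], "twist": [0, 0, 0], "fingers": 0}, {"offset": [5.0, 1.8, 33], "twist": [0, 0, 0], "fingers": 0}]}}

```text
clock: 8.43
position: [0.4751, -0.2832, 0.1682]
tcp_rot: [0.66, 0.747, -0.057, 0.063]
wrist_force: [-0.2, -0.2, -1.0]
width: 0.0111
```

```bash
python3 - <<'E'
from h import *
d=np.load("w5.npz"); bx=np.array([.5788,-.2664]);t=.1254;A=np.array([[np.cos(t),np.sin(t)],[-np.sin(t),np.cos(t)]])
s=sense(); dd=s["position"]-d["tcp"]; print("moved box frame mm",np.round(np.r_[A@dd[:2],dd[2]]*1000,2)); go(s["position"]+[0,0,-.05],None)
E
```

```text
moved box frame mm [  1.33  -1.95 -34.67]
offset [ 8.5  0.1 49.3] twist None cur yaw 1.6947 pos [ 0.4751 -0.2832  0.1682] t 8.43 w 0.0111 F [-0.19 -0.23 -0.99]
```

Call:
{"fn": "carry_out", "kwargs": {"targets": [{"offset": [0.5, 0.4, 2], "twist": [0, 0, 0], "fingers": 0}, {"offset": [1.2, 0.4, 4], "twist": [0, 0, 0], "fingers": 0}, {"offset": [1.8, 0.4, 7], "twist": [0, 0, 0], "fingers": 0}, {"offset": [2.3, 0.4, 10], "twist": [0, 0, 0], "fingers": 0}, {"offset": [2.7, 0.4, 12], "twist": [0, 0, 0], "fingers": 0}]}}

```text
clock: 8.85
position: [0.4754, -0.2825, 0.1557]
tcp_rot: [0.66, 0.747, -0.057, 0.063]
wrist_force: [0.6, -0.1, -0.2]
width: 0.0108
```

```bash
python3 - <<'E'
from h import *
K,T=cam("wrist"); s=sense(); im=snapshot("wrist");np.savez("w6.npz",im=im,K=K,T=T,tcp=s["position"],rot=s["tcp_rot"])
print([np.round(sense()["wrist_force"],1).tolist()])
go(s["position"]+[0,0,-.05],None)
cv2.imwrite("pics/w6.png",cv2.resize(im[20:308,160:400,::-1],None,fx=2.5,fy=2.08,interpolation=cv2.INTER_CUBIC))
g=im.mean(2)
for c in(250,256,262): print(c,[int(v) for v in g[40:160,c]])
E
```

```text
[[0.4, 0.1, -1.2]]
offset [ 8.1  0.4 48.9] twist None cur yaw 1.6949 pos [ 0.4751 -0.2823  0.1553] t 8.9 w 0.0109 F [ 0.39  0.06 -1.15]
250 [124, 124, 125, 125, 126, 126, 125, 123, 121, 120, 119, 118, 117, 117, 117, 118, 118, 113, 100, 89, 85, 84, 82, 82, 81, 80, 79, 81, 79, 78, 80, 87, 94, 97, 99, 98, 98, 98, 99, 99, 98, 99, 98, 98, 99, 99, 99, 99, 98, 98, 99, 97, 91, 82, 78, 78, 78, 75, 75, 77, 82, 85, 86, 86, 85, 84, 83, 82, 80, 81, 82, 83, 84, 85, 87, 87, 85, 83, 81, 80, 80, 80, 79, 78, 78, 79, 80, 80, 81, 80, 81, 82, 83, 86, 86, 87, 86, 85, 87, 94, 100, 101, 100, 100, 100, 101, 100, 101, 100, 100, 100, 100, 100, 100, 100, 100, 100, 100, 100, 100]
256 [121, 122, 122, 123, 123, 122, 122, 121, 121, 122, 122, 123, 122, 122, 122, 122, 120, 114, 100, 89, 85, 84, 82, 82, 81, 79, 80, 80, 80, 78, 79, 87, 94, 98, 98, 98, 99, 98, 98, 98, 99, 98, 98, 98, 98, 98, 98, 98, 98, 98, 99, 97, 90, 82, 79, 78, 76, 74, 76, 81, 84, 86, 86, 85, 85, 83, 82, 80, 80, 82, 82, 84, 84, 86, 87, 86, 83, 81, 81, 81, 80, 79, 78, 79, 79, 80, 81, 81, 81, 81, 82, 84, 86, 87, 86, 85, 84, 83, 87, 93, 99, 100, 101, 100, 100, 99, 100, 99, 100, 100, 100, 100, 100, 100, 100, 100, 99, 100, 100, 100]
262 [120, 120, 119, 119, 120, 121, 123, 123, 125, 126, 127, 128, 128, 128, 128, 126, 125, 118, 102, 90, 85, 84, 83, 81, 80, 80, 80, 80, 80, 78, 80, 87, 94, 98, 98, 99, 99, 99, 99, 99, 98, 98, 99, 98, 98, 99, 98, 98, 98, 98, 98, 96, 90, 82, 78, 77, 75, 75, 79, 83, 85, 86, 85, 84, 84, 82, 81, 80, 82, 83, 83, 84, 87, 87, 85, 83, 81, 81, 80, 80, 79, 78, 78, 79, 80, 81, 81, 81, 81, 82, 84, 86, 86, 86, 85, 84, 83, 83, 85, 93, 99, 100, 100, 100, 100, 100, 100, 100, 100, 99, 100, 100, 99, 99, 99, 100, 100, 100, 99, 100]
```

No force, and the foot is about 9 mm inside the grooves. Continuing down.

Call:
{"fn": "carry_out", "kwargs": {"targets": [{"offset": [0.7, 0.2, 4], "twist": [0, 0, 0], "fingers": 0}, {"offset": [1.7, 0.2, 10], "twist": [0, 0, 0], "fingers": 0}, {"offset": [2.7, 0.2, 16], "twist": [0, 0, 0], "fingers": 0}, {"offset": [3.8, 0.2, 22], "twist": [0, 0, 0], "fingers": 0}, {"offset": [4.8, 0.2, 28], "twist": [0, 0, 0], "fingers": 0}, {"offset": [5.8, 0.2, 34], "twist": [0, 0, 0], "fingers": 0}, {"offset": [6.8, 0.2, 40], "twist": [0, 0, 0], "fingers": 0}]}}

```text
clock: 9.48
position: [0.475, -0.2822, 0.1139]
tcp_rot: [0.66, 0.747, -0.057, 0.062]
wrist_force: [0.3, 0.8, -0.3]
width: 0.0112
```

```bash
python3 - <<'E'
from h import *
s=sense(); go([.4751,-.2823,s["position"][2]-.035],.1254+np.pi/2)
E
```

```text
offset [ 5.8  0.2 34.5] twist [-0.19  9.7  -0.09] cur yaw 1.6949 pos [ 0.475  -0.2822  0.1139] t 9.48 w 0.0112 F [ 0.3   0.77 -0.28]
```

Call:
{"fn": "carry_out", "kwargs": {"targets": [{"offset": [0.8, 0.2, 5], "twist": [0, 0, 0], "fingers": 0}, {"offset": [1.8, 0.2, 11], "twist": [0, 0, 0], "fingers": 0}, {"offset": [2.9, 0.2, 17], "twist": [0, 0, 0], "fingers": 0}, {"offset": [3.9, 0.2, 23], "twist": [0, 0, 0], "fingers": 0}, {"offset": [4.9, 0.2, 29], "twist": [0, 0, 0], "fingers": 0}, {"offset": [5.6, 0.2, 33], "twist": [0, 0, 0], "fingers": 0}, {"offset": [6.1, 0.2, 36], "twist": [0, 0, 0], "fingers": 0}, {"offset": [6.4, 0.2, 38], "twist": [0, 0, 0], "fingers": 0}, {"offset": [6.6, 0.2, 39], "twist": [0, 0, 0], "fingers": 0}]}}

```text
clock: 10.23
position: [0.475, -0.2822, 0.074]
tcp_rot: [0.66, 0.747, -0.057, 0.062]
wrist_force: [0.3, -0.3, -0.4]
width: 0.0114
```

Call:
{"fn": "carry_out", "kwargs": {"targets": [{"offset": [0.3, 0, 1.5], "twist": [0, 0, 0], "fingers": 0}, {"offset": [0.5, 0, 3], "twist": [0, 0, 0], "fingers": 0}, {"offset": [0.7, 0, 4.5], "twist": [0, 0, 0], "fingers": 0}, {"offset": [1, 0, 6], "twist": [0, 0, 0], "fingers": 0}, {"offset": [1, 0, 6], "twist": [0, 0, 0], "fingers": 0}]}}

```text
clock: 10.65
position: [0.4752, -0.2825, 0.069]
tcp_rot: [0.66, 0.747, -0.057, 0.063]
wrist_force: [-1.9, 1.2, 4.8]
width: 0.0112
```

Call:
{"fn": "carry_out", "kwargs": {"targets": [{"offset": [0, 0, 0], "twist": [0, 0, 0], "fingers": 30}, {"offset": [0, 0, 0], "twist": [0, 0, 0], "fingers": 30}, {"offset": [0, 0, 0], "twist": [0, 0, 0], "fingers": 30}, {"offset": [0, 0, 0], "twist": [0, 0, 0], "fingers": 30}, {"offset": [-4, 0, -24], "twist": [0, 0, 0], "fingers": 30}, {"offset": [-8, 0, -50], "twist": [0, 3, 0], "fingers": 30}, {"offset": [-12, 0, -80], "twist": [0, 8, 0], "fingers": 30}, {"offset": [-16, 0, -110], "twist": [0, 10, 0], "fingers": 30}, {"offset": [-30, 0, -140], "twist": [0, 10, 0], "fingers": 30}, {"offset": [-70, 0, -150], "twist": [0, 10, 0], "fingers": 30}, {"offset": [-75, 0, -150], "twist": [0, 10, 0], "fingers": 30}, {"offset": [-75, 0, -150], "twist": [0, 10, 0], "fingers": 30}]}}

```text
clock: 11.65
position: [0.483, -0.3335, 0.2311]
tcp_rot: [0.663, 0.749, 0.0, -0.001]
wrist_force: [-0.1, 0.4, -0.1]
width: 0.0298
```

```bash
python3 - <<'E'
from h import *
K,T=cam("wrist"); s=sense(); im=snapshot("wrist");np.savez("w7.npz",im=im,K=K,T=T,tcp=s["position"],rot=s["tcp_rot"])
go([.475,-.28,.12],.1254+np.pi/2)
bx=np.array([.5788,-.2664,0]);t=.1254;A=np.array([[np.cos(t),-np.sin(t),0],[np.sin(t),np.cos(t),0],[0,0,1]])
L=[(-.111,.061,.1),(-.099,.061,.1),(-.099,-.061,.1),(-.111,-.061,.1)]
q=proj(np.array(L)@A.T+bx,K,T)
lo=np.floor(q.min(0)-[40,25]).astype(int); hi=np.ceil(q.max(0)+[60,25]).astype(int); lo=np.maximum(lo,0)
f=3.5
a=cv2.resize(im[lo[1]:hi[1],lo[0]:hi[0],::-1],None,fx=f,fy=f,interpolation=cv2.INTER_CUBIC)
for u in q: cv2.circle(a,tuple(((u-lo+.5)*f).astype(int)),2,(0,0,255),-1)
print(lo,hi,a.shape,np.round(q,1).tolist())
cv2.imwrite("pics/w7.png",a)
E
```

```text
offset [ 5.120e+01 -1.000e-01  1.096e+02] twist [-0.17 -0.27 -0.18] cur yaw 1.6931 pos [ 0.4817 -0.3313  0.2294] t 11.7 w 0.0301 F [-0.1   0.39  0.54]
[207  11] [324 218] (724, 410, 3) [[247.1, 36.7], [263.0, 36.6], [262.9, 192.2], [248.9, 192.2]]
```

View pics/w7.png

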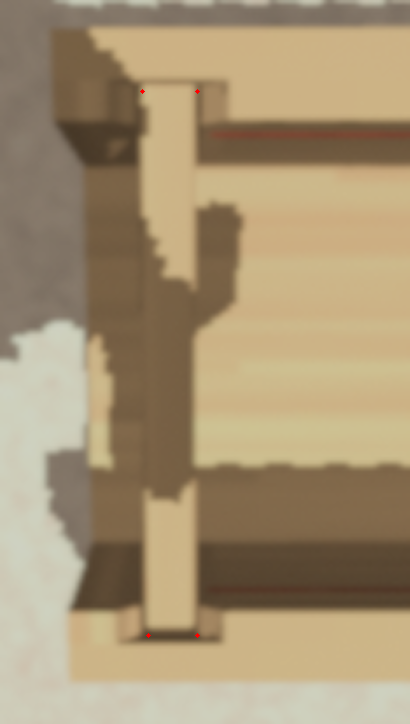

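Panel sits in both grooves; its top matches the predicted flush outline (rows 82–630 against 90–635). I'll tap both ends of its top edge with closed fingertips to measure the height and seat it.

Call:
{"fn": "carry_out", "kwargs": {"targets": [{"offset": [15, 0, 30], "twist": [0, 0, 0], "fingers": 0}, {"offset": [15, 0, 60], "twist": [0, 0, 0], "fingers": 0}, {"offset": [15, 0, 90], "twist": [0, 0, 0], "fingers": 0}, {"offset": [15, 0, 110], "twist": [0, 0, 0], "fingers": 0}, {"offset": [15, 0, 118], "twist": [0, 0, 0], "fingers": 0}, {"offset": [15, 0, 123], "twist": [0, 0, 0], "fingers": 0}, {"offset": [15, 0, 126], "twist": [0, 0, 0], "fingers": 0}, {"offset": [15, 0, 129], "twist": [0, 0, 0], "fingers": 0}, {"offset": [15, 0, 132], "twist": [0, 0, 0], "fingers": 0}, {"offset": [15, 0, 134], "twist": [0, 0, 0], "fingers": 0}, {"offset": [15, 0, 134], "twist": [0, 0, 0], "fingers": 0}]}}

```text
clock: 12.62
position: [0.4818, -0.317, 0.1001]
tcp_rot: [0.662, 0.749, 0.001, 0.0]
wrist_force: [-2.7, 4.2, 14.8]
width: -0.0003
```

Call:
{"fn": "carry_out", "kwargs": {"targets": [{"offset": [0, 0, -10], "twist": [0, 0, 0], "fingers": 0}, {"offset": [25, 0, -15], "twist": [0, 0, 0], "fingers": 0}, {"offset": [55, 0, -15], "twist": [0, 0, 0], "fingers": 0}, {"offset": [75, 0, -12], "twist": [0, 0, 0], "fingers": 0}, {"offset": [75, 0, -8], "twist": [0, 0, 0], "fingers": 0}, {"offset": [75, 0, -4], "twist": [0, 0, 0], "fingers": 0}, {"offset": [75, 0, -1], "twist": [0, 0, 0], "fingers": 0}, {"offset": [75, 0, 2], "twist": [0, 0, 0], "fingers": 0}, {"offset": [75, 0, 3], "twist": [0, 0, 0], "fingers": 0}, {"offset": [75, 0, 3], "twist": [0, 0, 0], "fingers": 0}]}}

```text
clock: 13.45
position: [0.475, -0.2435, 0.1]
tcp_rot: [0.663, 0.749, 0.003, 0.002]
wrist_force: [-1.2, 4.8, 14.0]
width: -0.0001
```

Both ends of the top edge sit at z = 0.100, so the panel is home. Now to the planes.

```bash
python3 - <<'E'
from h import *
go([.58,.28,.27],2.95)
E
```

```text
offset [ 507.1  169.1 -168.2] twist [  0.39   0.18 -72.03] cur yaw 1.6929 pos [ 0.475  -0.2435  0.1   ] t 13.45 w -0.0001 F [-1.23  4.79 13.98]
```

Call:
{"fn": "carry_out", "kwargs": {"targets": [{"offset": [0, 0, -15], "twist": [0, 0, 0], "fingers": 0}, {"offset": [0, 0, -50], "twist": [0, 0, 0], "fingers": 0}, {"offset": [0, 0, -90], "twist": [0, 0, 0], "fingers": 0}, {"offset": [20, 6, -130], "twist": [0, 0, -7], "fingers": 20}, {"offset": [60, 18, -160], "twist": [0, 0, -14], "fingers": 84}, {"offset": [100, 32, -170], "twist": [0, 0, -21], "fingers": 84}, {"offset": [140, 46, -170], "twist": [0, 0, -28], "fingers": 84}, {"offset": [180, 60, -170], "twist": [0, 0, -35], "fingers": 84}, {"offset": [220, 74, -170], "twist": [0, 0, -42], "fingers": 84}, {"offset": [260, 90, -170], "twist": [0, 0, -49], "fingers": 84}, {"offset": [300, 105, -170], "twist": [0, 0, -56], "fingers": 84}, {"offset": [340, 120, -170], "twist": [0, 0, -63], "fingers": 84}]}}

```text
clock: 14.45
position: [0.5483, 0.0911, 0.2715]
tcp_rot: [0.171, 0.985, 0.002, 0.004]
wrist_force: [0.5, -0.5, 0.2]
width: 0.0845
```

```bash
python3 - <<'E'
from h import *
go([.58,.28,.27],2.95)
E
```

```text
offset [ 34.  188.5   2.1] twist [ 0.23  0.41 -8.75] cur yaw 2.7973 pos [0.5483 0.0911 0.2715] t 14.45 w 0.0845 F [ 0.49 -0.54  0.22]
```

Call:
{"fn": "carry_out", "kwargs": {"targets": [{"offset": [7, 38, 0], "twist": [0, 0, -4], "fingers": 84}, {"offset": [14, 76, 0], "twist": [0, 0, -8], "fingers": 84}, {"offset": [21, 114, 0], "twist": [0, 0, -8.7], "fingers": 84}, {"offset": [28, 150, 0], "twist": [0.2, 0.4, -8.7], "fingers": 84}, {"offset": [33, 180, 2], "twist": [0.2, 0.4, -8.7], "fingers": 84}, {"offset": [34, 188, 2], "twist": [0.2, 0.4, -8.7], "fingers": 84}, {"offset": [34, 188, 2], "twist": [0.2, 0.4, -8.7], "fingers": 84}]}}

```text
clock: 15.03
position: [0.5808, 0.2812, 0.2693]
tcp_rot: [0.095, 0.995, 0.0, 0.0]
wrist_force: [-0.5, -1.1, 0.3]
width: 0.0839
```

```bash
python3 - <<'E'
from h import *
K,T=cam("wrist"); s=sense(); im=snapshot("wrist");np.savez("w8.npz",im=im,K=K,T=T)
go([.5265,.2355,.15],-.266+np.pi)
b=im[:,:,::-1].copy(); cands=[]
for d in outline_of("plane_a","wrist"):
    m=d["region"]; col=im[m].mean(0)
    x=world(d["point"][::-1],.07,K,T); c=cv2.findContours(m.astype(np.uint8),0,1)[0]; cv2.drawContours(b,c,-1,(0,0,255),1)
    g=np.array([x[0],x[1],-.06 if x[1]>.29 else -.26])
    f=fit([(m,K,T)],.15,.046,.032,.076,g) if col[1]<col[0]*1.2 else None
    print(round(d["score"],2),d["point"],m.sum(),np.round(col),np.round(x,3),f)
    if f: 
        for q in proj(box(*f[0],.15,.046,.074,.074),K,T): cv2.circle(b,tuple((q+.5).astype(int)),2,(0,255,0),-1)
cv2.imwrite("pics/w8.png",cv2.resize(b,(800,600),interpolation=cv2.INTER_CUBIC))
E
```

```text
offset [ 44.5 -53.5 119.5] twist [-0.03  0.    4.26] cur yaw 2.9499 pos [0.5804 0.2796 0.2695] t 15.08 w 0.0838 F [-0.26 -0.7   0.6 ]
0.61 [117.5, 201.9] 7470 [110.  71.  47.] [0.519 0.238 0.07 ] (array([ 0.52589957,  0.23742924, -0.23052197]), np.float64(0.033256212787988626))
0.6 [100.5, 313.3] 7714 [81. 52. 34.] [0.524 0.35  0.07 ] (array([ 0.53316491,  0.34993539, -0.03682102]), np.float64(0.04459225075107631))
```

View pics/w8.png

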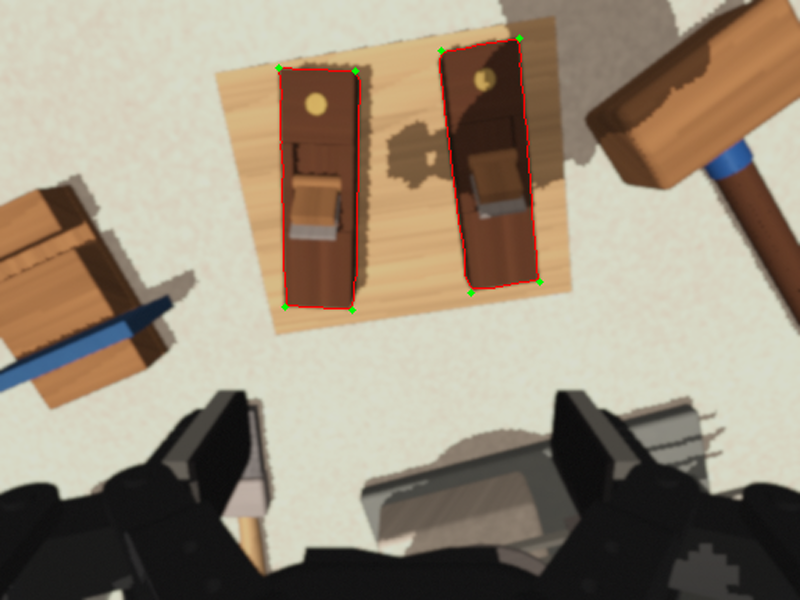

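The fitted corners sit on both casts (near one (0.526,0.237,yaw -0.23), far one (0.533,0.350,yaw -0.04)). Grasping the near one.

```bash
python3 - <<'E'
from h import *
go([.526,.2372,.042],-.2305+np.pi)
E
```

```text
offset [ 45.2 -50.9 227.8] twist [-0.04 -0.    2.15] cur yaw 2.9486 pos [0.5802 0.2787 0.2698] t 15.13 w 0.0839 F [ 0.14 -0.85  0.4 ]
```

Call:
{"fn": "carry_out", "kwargs": {"targets": [{"offset": [23, -25, 20], "twist": [0, 0, 1], "fingers": 75}, {"offset": [45, -51, 50], "twist": [0, 0, 2.1], "fingers": 75}, {"offset": [45, -51, 85], "twist": [0, 0, 2.1], "fingers": 75}, {"offset": [45, -51, 120], "twist": [0, 0, 2.1], "fingers": 75}, {"offset": [45, -51, 155], "twist": [0, 0, 2.1], "fingers": 75}, {"offset": [45, -51, 190], "twist": [0, 0, 2.1], "fingers": 75}, {"offset": [45, -51, 215], "twist": [0, 0, 2.1], "fingers": 75}, {"offset": [45, -51, 228], "twist": [0, 0, 2.1], "fingers": 75}, {"offset": [45, -51, 228], "twist": [0, 0, 2.1], "fingers": 75}, {"offset": [45, -51, 228], "twist": [0, 0, 2.1], "fingers": 30}, {"offset": [45, -51, 228], "twist": [0, 0, 2.1], "fingers": 30}, {"offset": [45, -51, 228], "twist": [0, 0, 2.1], "fingers": 30}], "grip_force": 60}}

```text
clock: 16.13
position: [0.5284, 0.237, 0.0443]
tcp_rot: [0.115, 0.993, 0.0, 0.002]
wrist_force: [-1.3, 0.1, -1.1]
width: 0.0449
```

Call:
{"fn": "carry_out", "kwargs": {"targets": [{"offset": [0, 0, 0], "twist": [0, 0, 0], "fingers": 30}, {"offset": [0, 0, 0], "twist": [0, 0, 0], "fingers": 30}, {"offset": [0, 0, -5], "twist": [0, 0, 0], "fingers": 30}, {"offset": [0, 0, -15], "twist": [0, 0, 0], "fingers": 30}, {"offset": [0, 0, -28], "twist": [0, 0, 0], "fingers": 30}, {"offset": [0, 0, -38], "twist": [0, 0, 0], "fingers": 30}, {"offset": [0, 0, -44], "twist": [0, 0, 0], "fingers": 30}, {"offset": [0, 0, -45], "twist": [0, 0, 0], "fingers": 30}, {"offset": [0, 0, -45], "twist": [0, 0, 0], "fingers": 30}, {"offset": [0, 0, -45], "twist": [0, 0, 0], "fingers": 30}, {"offset": [0, 0, -45], "twist": [0, 0, 0], "fingers": 30}, {"offset": [0, 0, -45], "twist": [0, 0, 0], "fingers": 30}]}}

```text
clock: 17.13
position: [0.5276, 0.2368, 0.0884]
tcp_rot: [0.115, 0.993, 0.0, 0.001]
wrist_force: [-0.2, -0.4, -2.8]
width: 0.0448
```

Call:
{"fn": "carry_out", "kwargs": {"targets": [{"offset": [0, 0, 0], "twist": [0, 0, 0], "fingers": 30}, {"offset": [0, 0, 0], "twist": [0, 0, 0], "fingers": 30}]}}

```text
clock: 17.3
position: [0.527, 0.2366, 0.0878]
tcp_rot: [0.115, 0.993, -0.0, 0.001]
wrist_force: [-0.7, -0.3, -1.7]
width: 0.0449
```

Wrist reads about -2 to -2.8 N, so this is the light (hollow) one. Setting it back down.

Call:
{"fn": "carry_out", "kwargs": {"targets": [{"offset": [0, 0, 6], "twist": [0, 0, 0], "fingers": 30}, {"offset": [0, 0, 16], "twist": [0, 0, 0], "fingers": 30}, {"offset": [0, 0, 26], "twist": [0, 0, 0], "fingers": 30}, {"offset": [0, 0, 34], "twist": [0, 0, 0], "fingers": 30}, {"offset": [0, 0, 39], "twist": [0, 0, 0], "fingers": 30}, {"offset": [0, 0, 42], "twist": [0, 0, 0], "fingers": 30}, {"offset": [0, 0, 44], "twist": [0, 0, 0], "fingers": 30}, {"offset": [0, 0, 45], "twist": [0, 0, 0], "fingers": 30}, {"offset": [0, 0, 45], "twist": [0, 0, 0], "fingers": 30}]}}

```text
clock: 18.05
position: [0.5266, 0.2365, 0.044]
tcp_rot: [0.115, 0.993, -0.0, 0.0]
wrist_force: [-3.6, -1.1, 4.8]
width: 0.0449
```

Touching down (+4.8 N). Release and rise.

Call:
{"fn": "carry_out", "kwargs": {"targets": [{"offset": [0, 0, 0], "twist": [0, 0, 0], "fingers": 72}, {"offset": [0, 0, 0], "twist": [0, 0, 0], "fingers": 72}, {"offset": [0, 0, 0], "twist": [0, 0, 0], "fingers": 72}, {"offset": [0, 0, 0], "twist": [0, 0, 0], "fingers": 72}, {"offset": [0, 0, -15], "twist": [0, 0, 0], "fingers": 72}, {"offset": [0, 0, -40], "twist": [0, 0, 0], "fingers": 72}, {"offset": [0, 0, -75], "twist": [0, 0, 0], "fingers": 72}, {"offset": [0, 0, -105], "twist": [0, 0, 0], "fingers": 72}, {"offset": [0, 0, -110], "twist": [0, 0, 0], "fingers": 72}, {"offset": [0, 0, -110], "twist": [0, 0, 0], "fingers": 72}]}}

```text
clock: 18.88
position: [0.5292, 0.2374, 0.1572]
tcp_rot: [0.115, 0.993, 0.001, 0.003]
wrist_force: [0.5, -0.7, 0.5]
width: 0.072
```

```bash
python3 - <<'E'
from h import *
go([.5332,.350,.042],-.0368+np.pi)
E
```

```text
offset [ 22.5 110.2 115.4] twist [  0.13   0.39 -11.1 ] cur yaw 2.911 pos [0.5292 0.2374 0.1572] t 18.88 w 0.072 F [ 0.53 -0.74  0.46]
```

Call:
{"fn": "carry_out", "kwargs": {"targets": [{"offset": [7, 36, 0], "twist": [0, 0, -5], "fingers": 68}, {"offset": [15, 74, 0], "twist": [0, 0, -10], "fingers": 68}, {"offset": [21, 104, 10], "twist": [0, 0.3, -11.1], "fingers": 68}, {"offset": [22.5, 110, 35], "twist": [0, 0.3, -11.1], "fingers": 68}, {"offset": [22.5, 110, 65], "twist": [0, 0.3, -11.1], "fingers": 68}, {"offset": [22.5, 110, 95], "twist": [0, 0.3, -11.1], "fingers": 68}, {"offset": [22.5, 110, 110], "twist": [0, 0.3, -11.1], "fingers": 68}, {"offset": [22.5, 110, 115], "twist": [0, 0.3, -11.1], "fingers": 68}, {"offset": [22.5, 110, 115], "twist": [0, 0.3, -11.1], "fingers": 68}, {"offset": [22.5, 110, 115], "twist": [0, 0.3, -11.1], "fingers": 30}, {"offset": [22.5, 110, 115], "twist": [0, 0.3, -11.1], "fingers": 30}, {"offset": [22.5, 110, 115], "twist": [0, 0.3, -11.1], "fingers": 30}], "grip_force": 80}}

```text
clock: 19.88
position: [0.5343, 0.3503, 0.0439]
tcp_rot: [0.019, 1.0, 0.002, 0.002]
wrist_force: [0.9, -0.2, -0.3]
width: 0.0451
```

Call:
{"fn": "carry_out", "kwargs": {"targets": [{"offset": [0, 0, 0], "twist": [0, 0, 0], "fingers": 30}, {"offset": [0, 0, 0], "twist": [0, 0, 0], "fingers": 30}, {"offset": [0, 0, -5], "twist": [0, 0, 0], "fingers": 30}, {"offset": [0, 0, -15], "twist": [0, 0, 0], "fingers": 30}, {"offset": [0, 0, -28], "twist": [0, 0, 0], "fingers": 30}, {"offset": [0, 0, -40], "twist": [0, 0, 0], "fingers": 30}, {"offset": [0, 0, -50], "twist": [0, 0, 0], "fingers": 30}, {"offset": [0, 0, -55], "twist": [0, 0, 0], "fingers": 30}, {"offset": [0, 0, -55], "twist": [0, 0, 0], "fingers": 30}, {"offset": [0, 0, -55], "twist": [0, 0, 0], "fingers": 30}, {"offset": [0, 0, -55], "twist": [0, 0, 0], "fingers": 30}]}}

```text
clock: 20.8
position: [0.5336, 0.3498, 0.0983]
tcp_rot: [0.019, 1.0, 0.001, 0.002]
wrist_force: [-0.0, -0.6, -5.7]
width: 0.0445
```

```bash
python3 - <<'E'
from h import *
go([.579,-.2666,.20],.1254+np.pi)
E
```

```text
offset [ -68.5 -614.  -103.2] twist [ 0.15  0.19 -9.31] cur yaw 3.1046 pos [0.5336 0.3498 0.0983] t 20.8 w 0.0445 F [-0.05 -0.64 -5.67]
```

About -5.7 N: this is the solid one (≈0.55 kg). Carrying it over the box.

Call:
{"fn": "carry_out", "kwargs": {"targets": [{"offset": [0, 0, -15], "twist": [0, 0, 0], "fingers": 30}, {"offset": [0, 0, -40], "twist": [0, 0, 0], "fingers": 30}, {"offset": [-1, -6, -70], "twist": [0, 0, 0], "fingers": 30}, {"offset": [-2, -20, -95], "twist": [0, 0, 0], "fingers": 30}, {"offset": [-5, -42, -110], "twist": [0, 0, -1], "fingers": 30}, {"offset": [-8, -70, -114], "twist": [0, 0, -1], "fingers": 30}, {"offset": [-11, -100, -114], "twist": [0, 0, -2], "fingers": 30}, {"offset": [-14, -130, -114], "twist": [0, 0, -2], "fingers": 30}, {"offset": [-18, -160, -114], "twist": [0, 0, -3], "fingers": 30}, {"offset": [-21, -190, -114], "twist": [0, 0, -3], "fingers": 30}, {"offset": [-24, -217, -114], "twist": [0, 0, -4], "fingers": 30}, {"offset": [-27, -240, -114], "twist": [0, 0, -4], "fingers": 30}]}}

```text
clock: 21.8
position: [0.5503, 0.1067, 0.2107]
tcp_rot: [-0.016, 1.0, 0.001, 0.001]
wrist_force: [-0.2, -0.7, -5.6]
width: 0.0448
```

```bash
python3 - <<'E'
from h import *
go([.579,-.2666,.212],.1254+np.pi)
E
```

```text
offset [ -16.5 -374.    -2.1] twist [ 0.11  0.07 -5.32] cur yaw -3.1091 pos [0.5503 0.1067 0.2107] t 21.8 w 0.0448 F [-0.16 -0.72 -5.56]
```

Call:
{"fn": "carry_out", "kwargs": {"targets": [{"offset": [-1, -15, -2], "twist": [0, 0, 0], "fingers": 30}, {"offset": [-2, -45, -2], "twist": [0, 0, -1], "fingers": 30}, {"offset": [-4, -80, -2], "twist": [0, 0, -1], "fingers": 30}, {"offset": [-5, -117, -2], "twist": [0, 0, -2], "fingers": 30}, {"offset": [-7, -154, -2], "twist": [0, 0, -2], "fingers": 30}, {"offset": [-8, -191, -2], "twist": [0, 0, -3], "fingers": 30}, {"offset": [-10, -228, -2], "twist": [0, 0, -4], "fingers": 30}, {"offset": [-12, -265, -2], "twist": [0, 0, -5], "fingers": 30}, {"offset": [-14, -300, -2], "twist": [0, 0, -5.3], "fingers": 30}, {"offset": [-15, -330, -2], "twist": [0, 0, -5.3], "fingers": 30}, {"offset": [-16, -355, -2], "twist": [0, 0, -5.3], "fingers": 30}, {"offset": [-16.5, -367, -2], "twist": [0, 0, -5.3], "fingers": 30}]}}

```text
clock: 22.8
position: [0.5782, -0.263, 0.2106]
tcp_rot: [-0.061, 0.998, 0.001, -0.0]
wrist_force: [-0.5, -0.3, -4.7]
width: 0.0448
```

Call:
{"fn": "carry_out", "kwargs": {"targets": [{"offset": [0, -3, 0], "twist": [0, 0, 0], "fingers": 30}, {"offset": [0, -3, 0], "twist": [0, 0, 0], "fingers": 30}, {"offset": [0, -3, 0], "twist": [0, 0, 0], "fingers": 30}, {"offset": [0, -3, 0], "twist": [0, 0, 0], "fingers": 30}, {"offset": [0, -3, 0], "twist": [0, 0, 0], "fingers": 30}, {"offset": [0, -3, 0], "twist": [0, 0, 0], "fingers": 30}]}}

```text
clock: 23.3
position: [0.5787, -0.2647, 0.2107]
tcp_rot: [-0.062, 0.998, 0.001, -0.0]
wrist_force: [-1.2, -0.9, -5.0]
width: 0.0449
```

```bash
python3 - <<'E'
from h import *
go([.579,-.2666,.212],.1254+np.pi)
ms={n:(snapshot(n),*cam(n)) for n in("scene","wrist","top")}
for n in ms:
    im,K,T=ms[n]; cv2.imwrite(f"pics/end_{n}.png",im[:,:,::-1])
    for d in outline_of("plane_a",n):
        m=d["region"]; c=im[m].mean(0)
        if c[1]>c[0]*1.1 or d["score"]<.3: continue
        x=world(d["point"][::-1],.07,K,T); xh=world(d["point"][::-1],.23,K,T)
        print(n,round(d["score"],2),m.sum(),np.round(x,3),np.round(xh,3))
        if np.hypot(*(x[:2]-[.526,.237]))<.06: print("light",fit([(m,K,T)],.15,.046,.032,.076,np.array([x[0],x[1],-.23])))
        if np.hypot(*(xh[:2]-[.58,-.27]))<.08: print("held",fit([(m,K,T)],.15,.046,.2,.244,np.array([xh[0],xh[1],.12])))
s=sense(); print(np.round(s["wrist_force"],2),np.abs(s["joint_velocities"]).max(),s["clock"])
E
```

```text
offset [-0.1 -1.9 -1.3] twist [ 0.08 -0.01 -0.11] cur yaw -3.0181 pos [ 0.5787 -0.2647  0.2107] t 23.3 w 0.0449 F [-1.19 -0.85 -4.99]
scene 0.73 743 [0.53  0.214 0.07 ] [0.624 0.06  0.23 ]
light (array([ 0.52352809,  0.23798492, -0.25791573]), np.float64(0.06428400095946274))
scene 0.57 943 [ 0.522 -0.167  0.07 ] [ 0.618 -0.26   0.23 ]
held (array([ 0.57790738, -0.26459638,  0.12166263]), np.float64(0.3751824208814577))
wrist 0.74 33560 [ 0.6   -0.264  0.07 ] [ 0.548 -0.269  0.23 ]
held (array([ 0.57789549, -0.26519935,  0.12195977]), np.float64(0.12730298656889127))
top 0.88 633 [0.527 0.231 0.07 ] [0.51 0.2  0.23]
light (array([ 0.52581934,  0.23693661, -0.23468964]), np.float64(0.048229374347289466))
top 0.72 148 [ 0.666 -0.269  0.07 ] [ 0.633 -0.242  0.23 ]
held (array([ 0.6510464 , -0.26244356, -0.72170241]), np.float64(0.7949073272128876))
[-0.28  0.06 -5.23] 0.0029734396884510002 23.6
```

```bash
python3 -c "
from bench import *
print(job_done())"
```

```text
the job is handed in; nothing more can be done
None
```

The job is handed in at about 24 s of the 72 s allowed; no verdict was reported.

- **End panel:** It is home in the grooves and released. The first insertion failed: the panel's +y end caught on the rim and turned about 10° in the grip. I backed out, levelled it by tilting the tool, re-measured, and it slid in without force. Tapping both ends of its top edge with the closed fingertips read 0.100 m each, so it is flush with the rim. It sits about 2 mm towards the +y groove, within the 6 mm tolerance. I did not look at it again after the planes were moved, but nothing touched it.
- **Planes:** The nearer plane pulled about 2–3 N when lifted (hollow). It is back upright on the board, within about 3 mm of its start in two cameras. The other pulled about 5–5.7 N, so it is the solid one.
- **Final hold:** The solid plane is held at 80 N over the box, about 2 mm off its middle by the measured tool position. It is level, in line with the box to 0.02 rad, with its sole about 0.10 m above the rim, and the arm is still.
- **Check that disagreed:** In the last check the top camera's fit for the held plane was useless because the gripper hides most of it, and the scene camera's fit was poor. The wrist camera's fit, the best of the three, agreed with the measured tool position to about 1 mm.

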